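Lengthen a pipe-stand leg by one hole

TASK

Lengthen the telescopic pipe-stand leg that lies in the bench cradle by exactly one hole: press the red sprung button down, slide the inner tube out, and let the button pop fully up in the very next hole, not the one after. Then press the rubber foot back towards the leg from its end face, firmly but not hard (about 10 N, for about half a second), to prove that the leg is locked, and let go. Be gentle: never force the button against the metal with more than about 15 N, and leave the carton, the grinding discs and the pipe elbow where they are.

Things in the scene. Friction and masses are not known exactly. Their poses are not given: they have to be found in the camera images.
- leg: Fixed green square outer tube, 40 x 40 x 210 mm, level in a wooden cradle (up to 85 mm wide), top face 100 mm above the bench. Origin: on the bench under the first hole. +y: along the tube, the way the leg lengthens; z up. The tube runs from y = -70 to +140 mm. Three holes lie in line along its top, joined by a 7 mm slot for the button's stem.
- hole1 (a point): Centre of the first hole at the top face, where the button starts; axes as leg. The second hole is 48 to 78 mm beyond it (+y), the third 40 mm beyond the second; both are in an aluminium sleeve (48 mm wide, top 2 mm above the tube's) clamped at an unmeasured place: see it or feel for the hole. Holes are 17 mm long for a 14 mm plug: a locked tube has 1.5 mm play either way.
- button_top (a point): Centre of the top of the red button cap, a block 18 x 18 mm and 22 mm tall, sides parallel to the leg's axes, on a thin stem through the slot. With the button up the cap's underside is 12 mm and its top 34 mm above the outer tube's top face. It travels with the inner tube; it can be pinched from above, pressed down and pushed along. Below the face the stem carries the square plug.
- button (a joint): Press depth in m. 0: fully up, popped in a hole; from 0.006 the plug is clear and the tube can slide; 0.0085 bottoms on metal. Spring: 4 N at 0, 6.4 N at 0.006, 7.4 N at the bottom. Slid off a hole it stays trapped under the metal (at 0.006, from about 44 mm of slide at 0.005: a 1 mm step, not the hole) and springs up at the next hole if nothing holds the cap down.
- tube (a joint): How far the inner steel tube has been slid out, in m: 0 at the start, locked in the first hole; grows as the leg lengthens. Sliding takes about 2 N, or about 4 N while the plug rubs below the metal.
- foot: Black rubber foot on the end of the inner tube: disc 64 mm across and 20 mm thick, its axis along the leg, 75.5 mm above the bench. Origin: the centre of its inner face, 190 mm from the button along the leg; +y points outwards, away from the leg, and z up. It sits on a cushion that gives about 1 mm per 5 N of push.
- foot_face (a point): Centre of the foot's outer flat end face, 75.5 mm above the bench; axes as foot.
- carton: Bystander: green carton with a pale band, 75 x 110 x 85 mm tall, origin at the centre of its underside.
- discs: Bystander: stack of brown grinding discs, 100 mm across and 30 mm tall, origin at the centre of its underside.
- elbow: Bystander: grey plastic pipe elbow lying flat, legs about 54 mm long along its +x and +y, 40 mm tall, origin under the outer corner of its bend.

How it is judged:
By the outcome, as a careful person would: the job done as asked, in the order asked, and still so for the second after the job is handed in, with the robot touching nothing.
It also fails if it takes over 58 s, if anything falls off the work surface, if the arm or the gripper's body presses on something with over 40 N, if the wrist force passes 120 N, or if a joint passes its speed limit or range.

ROBOT

A 6-joint arm with a two-finger parallel gripper is mounted at the origin on the work surface. World frame = base frame: x ahead of the robot, y to its left, z up, the work surface at z = 0. Lengths are in m, angles in rad, forces in N, time in s.
With the tool pointing down it reaches from about 0.3 to 0.75 m from the base axis. Payload 8.5 kg.
Tool frame: the origin (TCP) lies at the very end of the fingers, on their centre line; the grasp point (between the pads) lies behind it (arm.grasp_offset is the z of the grasp point in the tool frame, in m); z points along the fingers, y is the direction in which the jaws open and shut (so a half turn about z gives the same grasp; the last joint's range is limited). The gripper opens to 88 mm and grips with 3 to 60 N. Pads are 18 mm wide; open, the fingers measure 123 mm over their backs; the gripper's body (75 mm by 187 mm) begins 45 mm behind the grasp point.
Start: joints at [0.897, 0.381, 1.297, -0, 1.464, -0.215], TCP at [0.244, 0.493, 0.239] pointing down, gripper open.
Joint ranges: [-3.11, 3.11], [-0.89, 2.33], [0.22, 2.48], [-1.42, 4.56], [0.17, 2.85], [-2.88, 2.88]. Speed limits (rad/s): [2.39, 2.39, 3.14, 3.14, 3.14, 3.14].

INTERFACE

Orientations are given as a rotation vector (axis times angle).
In Python, from bench import sensors, imaging, arm gives the robot as it stands. The module is installed in compiled form; this text tells all that it offers.
- The arm moves only by the tool arm_command, never from a script. Its argument "steps" is a list of rows, each an object of numbers: "jaw": the gripper command: -1 is shut, 1 is fully open, values between are in proportion; "dx", "dy", "dz": the shift along the tool's x, y, z in cm; "twist": the turn about the tool's z in units of 6 degrees (1.0 is 6 degrees). A call has 1 to 20 rows; each row is the pose to reach, as a shift and turn from the pose commanded when the call began, along the tool's axes at that moment; what a row does not reach only later rows make up. A row lasts 1/12 s, in which the tool goes at most 41.7 mm and 7.16 degrees, less where a joint would pass 70% of its speed; a pose out of reach is approached as far as the arm can. A call with a gripper value outside its range is refused whole. The fingers move at their own pace and stop on an object; the grip force is fixed at half the most. Time passes only in rows, so rows that repeat a pose let the fingers close. It gives the time, the measured TCP pose, the force and the opening at its end, in the units of the state.
- sensors.sense(): the state, without advancing time (a new reading comes with each control period).
- imaging.read_camera(name): name is "scene" or "top" or "wrist"; returns the picture (384x512x3 uint8, red, green, blue); there is no depth.
- imaging.camera_info(name): a dict with "camera_matrix" (3x3 intrinsics, pixels), "R" (3x3) and "t" (3): a world point X has camera coordinates R X + t; the wrist camera has in their place "mount" (4x4, takes a point from camera to tool coordinates, whose origin is the TCP and whose axes are the flange's). Camera axes: x right, y down, z forward; pixel columns grow to the right and rows downward; lengths in m; the calibration is good to about 2 mm. A picture is of the moment at which its call begins: read the wrist's pose just before it. camera_info takes no time and is no camera call.
- arm.close_job(): hands the job in, once; it reports no verdict.
The state is a dict: "time_s": time; "joints": joint angles; "qvel": joint speeds; "joint_efforts": joint torques, N m; "ee_pos": TCP position; "eef_rot": TCP orientation; "ft_force": force on the tool from outside, world axes, zero at the start; "wrist_torque": the same for the moment, N m; "grip_width": opening from 0.0 (shut) to 1.0 (fully open).
Only numpy, scipy, OpenCV 4.12 (cv2) and the standard library are available. Lean on these libraries where they do the work, as an engineer would, in place of code of your own. Each camera call takes 0.05 s, during which the arm holds its last target.

## Working session

There is one attempt and no reset: what is moved stays moved. The work goes in short steps, Python scripts to look and compute and a tool call to move; the robot and the scene stay as the last step left them, time stands still between calls to the robot, and variables do not carry over. Pictures are saved under pics/ and viewed, and the job is handed in when it is done.

Besides the shell and the picture viewer there is one more tool, called after "Emit:" as a command line: name --argument value ..., lists and objects as JSON in quotes. arm_command: Moves the arm, as the interface text tells. Its arguments: {"type":"object","properties":{"steps":{"type":"array"}},"required":["steps"]}

```bash
mkdir -p pics; python3 - <<'E'
from bench import sensors, imaging, arm
import cv2,numpy as np
s=sensors.sense()
print({k:np.round(v,4).tolist() for k,v in s.items()}, arm.grasp_offset)
for n in ["scene","top","wrist"]:
    cv2.imwrite(f"pics/{n}0.png",imaging.read_camera(n)[:,:,::-1])
    print(n,imaging.camera_info(n))
E
```

```text
{'time_s': 0.0, 'joints': [0.8967, 0.3812, 1.2983, 0.0, 1.4636, -0.2153], 'qvel': [-0.0007, -0.0002, -0.0011, 0.0001, 0.0003, -0.0013], 'joint_efforts': [-0.0008, -43.7944, -22.4549, 0.0713, 0.0354, -0.0002], 'ee_pos': [0.2434, 0.4929, 0.2381], 'eef_rot': [-0.7142, -3.0587, 0.002], 'ft_force': [-0.9542, -1.0394, -0.3552], 'wrist_torque': [0.0061, -0.043, -0.0151], 'grip_width': 1.0009} -0.0187
scene {'camera_matrix': array([[401.29925461,   0.        , 255.9712148 ],
       [  0.        , 401.29925461, 195.05047985],
       [  0.        ,   0.        ,   1.        ]]), 'R': array([[ 0.06739144,  0.9976208 , -0.01453035],
       [ 0.77333587, -0.06143122, -0.63101335],
       [-0.63040466,  0.03128806, -0.77563589]]), 't': array([-0.08999812, -0.39967425,  1.46917463])}
top {'camera_matrix': array([[487.25248437,   0.        , 250.25716447],
       [  0.        , 487.25248437, 184.6610036 ],
       [  0.        ,   0.        ,   1.        ]]), 'R': array([[ 0.02782476, -0.99932196,  0.02411235],
       [-0.99559131, -0.0298663 , -0.08891534],
       [ 0.0895752 , -0.021532  , -0.99574729]]), 't': array([0.01038361, 0.62601801, 1.07581685])}
wrist {'camera_matrix': array([[297.96158787,   0.        , 259.68601749],
       [  0.        , 297.96158787, 195.17220875],
       [  0.        ,   0.        ,   1.        ]]), 'mount': array([[-7.02963363e-04, -9.55443227e-01, -2.95174093e-01,
         7.52260438e-02],
       [ 9.99999726e-01, -6.02998414e-04, -4.29686826e-04,
        -6.84902126e-04],
       [ 2.32551858e-04, -2.95174314e-01,  9.55443389e-01,
        -1.45795383e-01],
       [ 0.00000000e+00,  0.00000000e+00,  0.00000000e+00,
         1.00000000e+00]])}
```

View pics/scene0.png

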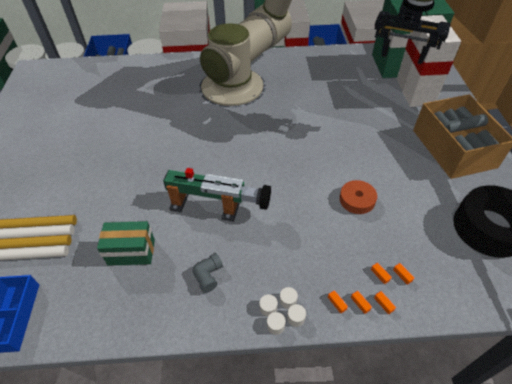

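View pics/top0.png

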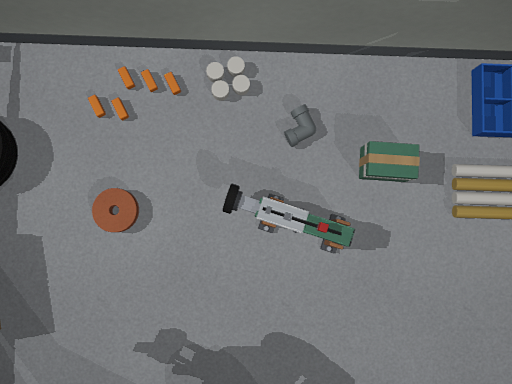

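View pics/wrist0.png

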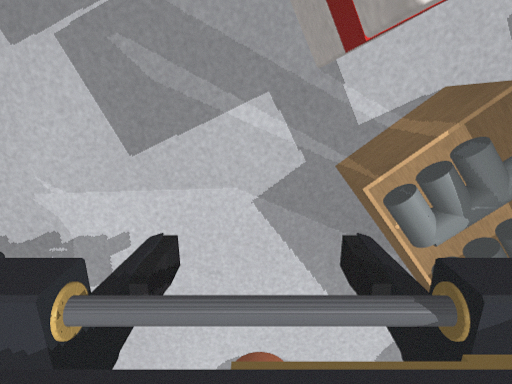

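```bash
cat > h.py <<'E'
from bench import sensors, imaging, arm
import cv2,numpy as np
from scipy.spatial.transform import Rotation as Ro
def cam(n,pose=None):
    i=imaging.camera_info(n);K=i["camera_matrix"]
    if n!="wrist":
        R=i["R"].T; c=-R@i["t"]
    else:
        p,r=pose; T=np.eye(4);T[:3,:3]=Ro.from_rotvec(r).as_matrix();T[:3,3]=p
        M=T@i["mount"];R=M[:3,:3];c=M[:3,3]
    return K,R,c
def ray(C,u,v,z):
    K,R,c=C
    d=R@np.linalg.solve(K,[u,v,1.]); return c+d*(z-c[2])/d[2]
def proj(C,X):
    K,R,c=C
    p=K@(R.T@(np.asarray(X)-c)); return p[:2]/p[2]
E
python3 - <<'E'
from h import *
t=cv2.imread("pics/top0.png"); s=cv2.imread("pics/scene0.png")
cv2.imwrite("pics/topz.png",cv2.resize(t[170:260,210:370],None,fx=5,fy=5,interpolation=cv2.INTER_CUBIC))
cv2.imwrite("pics/scz.png",cv2.resize(s[150:230,150:290],None,fx=5.5,fy=5.5,interpolation=cv2.INTER_CUBIC))
for n,im in (("top",t),("scene",s)):
    h=cv2.cvtColor(im,cv2.COLOR_BGR2HSV)
    m=(((h[...,0]<6)|(h[...,0]>174))&(h[...,1]>180)&(h[...,2]>100)).astype(np.uint8)
    k,l,st,ce=cv2.connectedComponentsWithStats(m)
    for j in range(1,k):
        if st[j,4]>15: print(n,st[j],ce[j], ray(cam(n),*ce[j],.134))
E
```

```text
top [318 223  11   9  54] [323.09259259 227.27777778] [ 0.53321095 -0.12002595  0.134     ]
scene [185 168   8  10  45] [189.26666667 171.95555556] [ 0.54112121 -0.11442863  0.134     ]
```

View pics/topz.png

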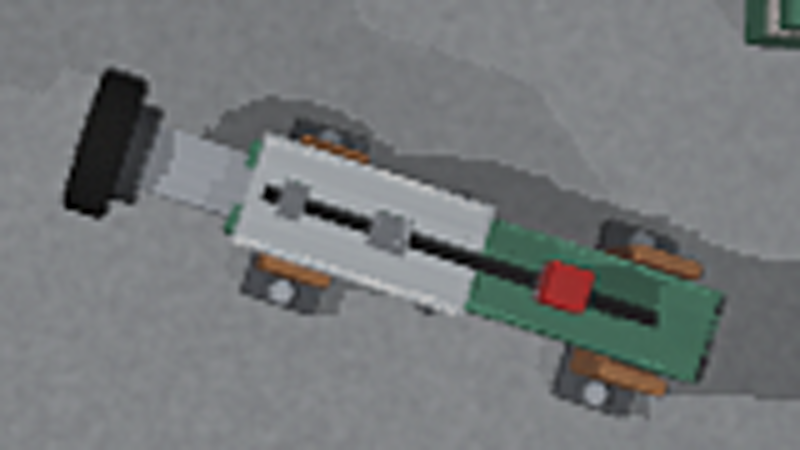

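View pics/scz.png

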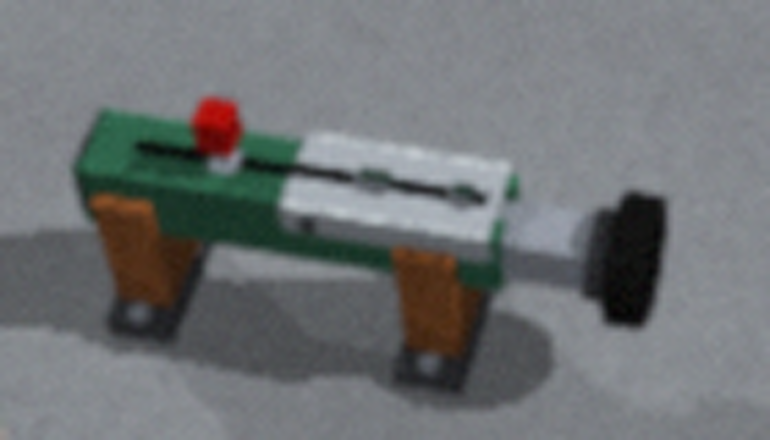

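```bash
python3 - <<'E'
from h import *
C=cam("top");z=lambda u,v,h:ray(C,210+(u+.5)/5-.5,170+(v+.5)/5-.5,h)
h2=z(388,233,.101);h3=z(293,200,.101);b=z(567,286,.134)
print(b,h2,h3)
a=z(655,317,.1);e=z(268,192,.102);print(a,e)
d=(e-a)[:2];print(np.degrees(np.arctan2(d[1],d[0])))
d/=np.linalg.norm(d)
for p in (h2,h3): print((p-b)[:2]@d)
# tube corners
for q in [(724,296),(697,380),(262,136),(228,236),(497,212),(466,314)]: print(z(*q,.101))
print('foot',z(108,143,.0755))
C2=cam("scene")
# two-view button: closest points
K,R,c=C;K2,R2,c2=C2
d1=R@np.linalg.solve(K,[323.1,227.3,1]);d2=R2@np.linalg.solve(K2,[189.3,168.5,1])
A=np.stack([d1,-d2],1);x=np.linalg.lstsq(A,c2-c,rcond=None)[0];print(c+d1*x[0],c2+d2*x[1])
s=sensors.sense();R=Ro.from_rotvec(s["eef_rot"]).as_matrix();print(R.round(3))
E
```

```text
[ 0.53417547 -0.11982257  0.134     ] [ 0.55455258 -0.0495734   0.101     ] [ 0.56728622 -0.00919416  0.101     ]
[ 0.52245985 -0.16311461  0.1       ] [0.57030758 0.0014777  0.102     ]
73.79061398330332
0.07314486303051952
0.11547351909035358
[ 0.53208107 -0.19202093  0.101     ]
[ 0.49660915 -0.18092583  0.101     ]
[0.5939002  0.00456392 0.101     ]
[0.55137793 0.01778264 0.101     ]
[ 0.56470494 -0.09545414  0.101     ]
[ 0.52151639 -0.08312246  0.101     ]
foot [0.59059071 0.06983119 0.0755    ]
[ 0.53313229 -0.11914977  0.1391395 ] [ 0.53310706 -0.11403459  0.13825157]
[[-0.897  0.443 -0.001]
 [ 0.443  0.897 -0.001]
 [ 0.    -0.001 -1.   ]]
```

Emit:
arm_command --steps '[{"dx":-13,"dy":-9.6,"dz":1.2,"twist":-0.4,"jaw":1},{"dx":-52.65,"dy":-38.5,"dz":4.8,"twist":-1.63,"jaw":0},{"dx":-52.65,"dy":-38.5,"dz":4.8,"twist":-1.63,"jaw":0},{"dx":-52.65,"dy":-38.5,"dz":4.8,"twist":-1.63,"jaw":0},{"dx":-52.65,"dy":-38.5,"dz":4.8,"twist":-1.63,"jaw":0},{"dx":-52.65,"dy":-38.5,"dz":4.8,"twist":-1.63,"jaw":0},{"dx":-52.65,"dy":-38.5,"dz":4.8,"twist":-1.63,"jaw":0},{"dx":-52.65,"dy":-38.5,"dz":4.8,"twist":-1.63,"jaw":0},{"dx":-52.65,"dy":-38.5,"dz":4.8,"twist":-1.63,"jaw":0},{"dx":-52.65,"dy":-38.5,"dz":4.8,"twist":-1.63,"jaw":0},{"dx":-52.65,"dy":-38.5,"dz":4.8,"twist":-1.63,"jaw":0},{"dx":-52.65,"dy":-38.5,"dz":4.8,"twist":-1.63,"jaw":0},{"dx":-52.65,"dy":-38.5,"dz":4.8,"twist":-1.63,"jaw":0},{"dx":-52.65,"dy":-38.5,"dz":4.8,"twist":-1.63,"jaw":0},{"dx":-52.65,"dy":-38.5,"dz":4.8,"twist":-1.63,"jaw":0},{"dx":-52.65,"dy":-38.5,"dz":4.8,"twist":-1.63,"jaw":0},{"dx":-52.65,"dy":-38.5,"dz":4.8,"twist":-1.63,"jaw":0},{"dx":-52.65,"dy":-38.5,"dz":4.8,"twist":-1.63,"jaw":0},{"dx":-52.65,"dy":-38.5,"dz":4.8,"twist":-1.63,"jaw":0},{"dx":-52.65,"dy":-38.5,"dz":4.8,"twist":-1.63,"jaw":0}]'

```text
time_s: 1.82
ee_pos: [0.5447, -0.0841, 0.1909]
eef_rot: [-0.449, -3.109, -0.0]
ft_force: [0.0, 0.4, 0.2]
grip_width: 0.499
```

```bash
python3 - <<'E'
from h import *
s=sensors.sense();im=imaging.read_camera("wrist")
np.savez("w1.npz",p=s["ee_pos"],r=s["eef_rot"],im=im)
print(s["time_s"],s["ee_pos"],s["qvel"].max() if hasattr(s["qvel"],'max') else s["qvel"],s["ft_force"],s["grip_width"])
cv2.imwrite("pics/w1.png",cv2.resize(im[:,:,::-1],(800,600),interpolation=cv2.INTER_CUBIC))
E
```

```text
1.8167 [ 0.54465225 -0.08410703  0.19091572] 0.006492643898044307 [0.03402858 0.35966477 0.1944093 ] 0.4993651938380088
```

View pics/w1.png

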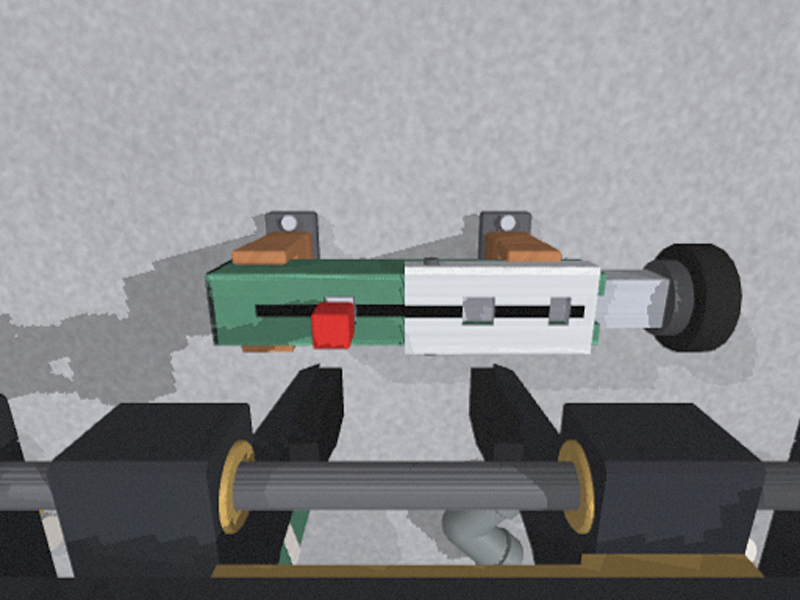

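```bash
python3 - <<'E'
from h import *
d=np.load("w1.npz");C=cam("wrist",(d["p"],d["r"]))
y=Ro.from_rotvec(d["r"]).as_matrix()[:,1];print(y,np.degrees(np.arctan2(y[1],y[0])))
Z=lambda u,v,h:ray(C,(u+.5)*.64-.5,(v+.5)*.64-.5,h)
f=lambda n,u,v,h:print(n,Z(u,v,h).round(4))
f("slotL",257,311,.1);f("slotR",584,311,.102)
f("tubeL top",210,272,.1);f("tubeL bot",214,345,.1)
f("sl NL",405,268,.102);f("sl SL",405,350,.102);f("sl NR",600,268,.102);f("sl SR",591,352,.102)
for n,u in (("h2a",464),("h2b",494),("h3a",550),("h3b",571)): f(n,u,311,.102)
im=d["im"];h=cv2.cvtColor(im,cv2.COLOR_RGB2HSV)
m=(((h[...,0]<6)|(h[...,0]>174))&(h[...,1]>180)&(h[...,2]>60))
ys,xs=np.nonzero(m);print(xs.min(),xs.max(),ys.min(),ys.max())
cv2.imwrite("pics/w1z.png",cv2.resize(im[160:235,190:390,::-1],None,fx=4,fy=4,interpolation=cv2.INTER_CUBIC))
E
```

```text
[2.82947445e-01 9.59135402e-01 1.54779062e-04] 73.56380332205165
slotL [ 0.5227 -0.1617  0.1   ]
slotR [0.5714 0.0053 0.102 ]
tubeL top [ 0.4959 -0.1771  0.1   ]
tubeL bot [ 0.5342 -0.1915  0.1   ]
sl NL [ 0.5222 -0.079   0.102 ]
sl SL [ 0.5659 -0.092   0.102 ]
sl NR [0.5507 0.0172 0.102 ]
sl SR [0.5957 0.0048 0.102 ]
h2a [ 0.5534 -0.0557  0.102 ]
h2b [ 0.5579 -0.0404  0.102 ]
h3a [ 0.5663 -0.012   0.102 ]
h3b [ 0.5695 -0.0013  0.102 ]
199 225 194 222
```

View pics/w1z.png

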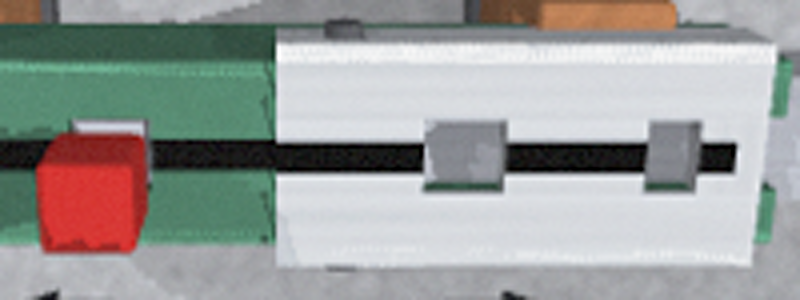

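```bash
python3 - <<'E'
from h import *
d=np.load("w1.npz");C=cam("wrist",(d["p"],d["r"]))
b=ray(C,211.4,212,.134);print(b,ray(C,199,212,.134),ray(C,224,212,.134))
y=np.array([np.cos(np.radians(73.6)),np.sin(np.radians(73.6))])
R=Ro.from_rotvec(d["r"]).as_matrix()
for n,u in (("h2a",464),("h2b",494),("h3a",550),("h3b",571)):
  p=ray(C,(u+.5)*.64-.5,(311.5)*.64-.5,.102);print(n,(p-b)[:2]@y)
print("tool shift", R.T@(b-d["p"]), "line off", (ray(C,(479.5)*.64-.5,(311.5)*.64-.5,.102)-b)[:2]@[y[1],-y[0]])
E
```

```text
[ 0.53445986 -0.11858799  0.134     ] [ 0.53191146 -0.12720559  0.134     ] [ 0.53704934 -0.10983148  0.134     ]
h2a 0.06568780579682386
h2b 0.08157734566165253
h3a 0.11123716628786087
h3b 0.12235937951554043
tool shift [ 3.38552111e-06 -3.59646214e-02  5.69101538e-02] line off 0.0004017330176836039
```

Emit:
arm_command --steps '[{"dy":-1.8,"dz":0.5,"jaw":0},{"dy":-3.6,"dz":1.5,"jaw":0},{"dy":-3.6,"dz":3,"jaw":0},{"dy":-3.6,"dz":4.5,"jaw":0},{"dy":-3.6,"dz":6,"jaw":0},{"dy":-3.6,"dz":7,"jaw":0},{"dy":-3.6,"dz":7.69,"jaw":0},{"dy":-3.6,"dz":7.69,"jaw":-0.25},{"dy":-3.6,"dz":7.69,"jaw":-0.4},{"dy":-3.6,"dz":7.69,"jaw":-0.48},{"dy":-3.6,"dz":7.69,"jaw":-0.5},{"dy":-3.6,"dz":7.69,"jaw":-0.5}]'

```text
$.steps[0]: bad value
```

```bash
python3 - <<'E'
from h import *
s=sensors.sense();im=imaging.read_camera("wrist")
print(s["ft_force"],s["grip_width"])
cv2.imwrite("pics/w2.png",cv2.resize(im[120:384,130:400,::-1],None,fx=2.2,fy=2.2,interpolation=cv2.INTER_CUBIC))
E
```

```text
[-0.53829131  0.98303016  0.79153058] 0.4989255792111609
```

View pics/w2.png

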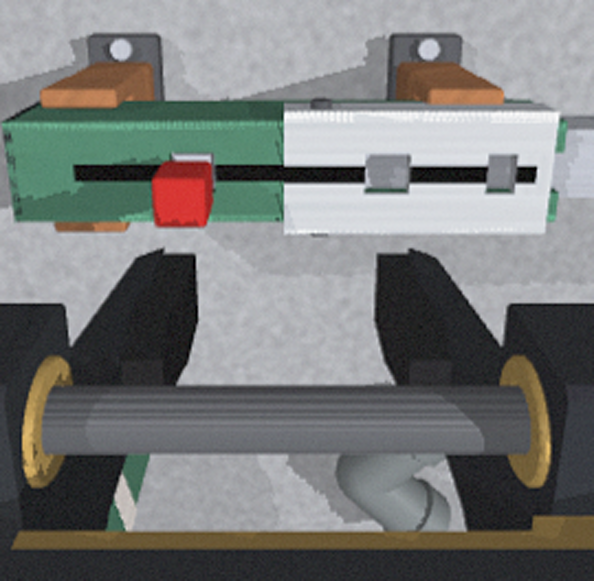

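Emit:
arm_command --steps '[{"dx":0,"twist":0,"dy":-1.8,"dz":0.5,"jaw":0},{"dx":0,"twist":0,"dy":-3.6,"dz":1.5,"jaw":0},{"dx":0,"twist":0,"dy":-3.6,"dz":3,"jaw":0},{"dx":0,"twist":0,"dy":-3.6,"dz":4.5,"jaw":0},{"dx":0,"twist":0,"dy":-3.6,"dz":6,"jaw":0},{"dx":0,"twist":0,"dy":-3.6,"dz":7,"jaw":0},{"dx":0,"twist":0,"dy":-3.6,"dz":7.69,"jaw":0},{"dx":0,"twist":0,"dy":-3.6,"dz":7.69,"jaw":-0.25},{"dx":0,"twist":0,"dy":-3.6,"dz":7.69,"jaw":-0.4},{"dx":0,"twist":0,"dy":-3.6,"dz":7.69,"jaw":-0.48},{"dx":0,"twist":0,"dy":-3.6,"dz":7.69,"jaw":-0.5},{"dx":0,"twist":0,"dy":-3.6,"dz":7.69,"jaw":-0.5}]'

```text
time_s: 2.92
ee_pos: [0.5351, -0.1199, 0.1144]
eef_rot: [0.451, 3.108, -0.001]
ft_force: [0.0, -0.3, -0.1]
grip_width: 0.251
```

```bash
python3 - <<'E'
from h import *
s=sensors.sense();im=imaging.read_camera("wrist")
print(s["ft_force"],s["grip_width"])
cv2.imwrite("pics/w3.png",cv2.resize(im[120:384,130:400,::-1],None,fx=2.2,fy=2.2,interpolation=cv2.INTER_CUBIC))
E
```

```text
[ 0.01062251 -0.33876249 -0.10728392] 0.25136307177145184
```

View pics/w3.png

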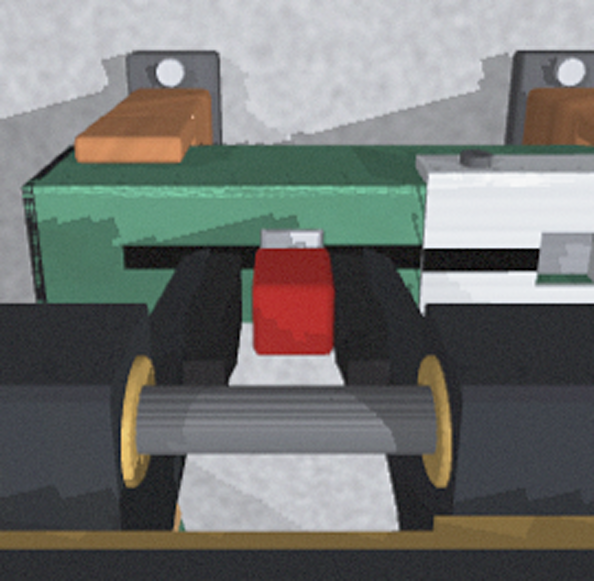

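Emit:
arm_command --steps '[{"dx":0,"twist":0,"dy":0.1,"dz":0,"jaw":-0.5},{"dx":0,"twist":0,"dy":0.1,"dz":0,"jaw":-0.54},{"dx":0,"twist":0,"dy":0.1,"dz":0,"jaw":-0.56},{"dx":0,"twist":0,"dy":0.1,"dz":0,"jaw":-0.56}]'

```text
time_s: 3.3
ee_pos: [0.5352, -0.1188, 0.1139]
eef_rot: [-0.451, -3.109, -0.0]
ft_force: [-0.0, -0.5, 0.9]
grip_width: 0.219
```

Emit:
arm_command --steps '[{"dx":0,"twist":0,"dy":0,"dz":0,"jaw":-0.575},{"dx":0,"twist":0,"dy":0,"dz":0,"jaw":-0.585},{"dx":0,"twist":0,"dy":0,"dz":0,"jaw":-0.585}]'

```text
time_s: 3.55
ee_pos: [0.5352, -0.1186, 0.1139]
eef_rot: [0.451, 3.109, 0.001]
ft_force: [1.3, 2.5, 0.7]
grip_width: 0.211
```

Emit:
arm_command --steps '[{"dx":0,"twist":0,"dy":0.04,"dz":0,"jaw":-0.585},{"dx":0,"twist":0,"dy":0.04,"dz":0,"jaw":-0.59},{"dx":0,"twist":0,"dy":0.04,"dz":0,"jaw":-0.595}]'

```text
time_s: 3.8
ee_pos: [0.5353, -0.1184, 0.1138]
eef_rot: [-0.451, -3.109, 0.0]
ft_force: [-0.1, 1.4, -0.2]
grip_width: 0.202
```

Emit:
arm_command --steps '[{"dx":0,"twist":0,"dy":0,"dz":0,"jaw":-0.62},{"dx":0,"twist":0,"dy":0,"dz":0,"jaw":-0.65}]'

```text
time_s: 3.97
ee_pos: [0.5353, -0.1184, 0.1138]
eef_rot: [-0.451, -3.109, -0.0]
ft_force: [-0.0, 0.7, 0.6]
grip_width: 0.202
```

Emit:
arm_command --steps '[{"dx":0,"twist":0,"dy":0,"dz":0,"jaw":-0.8},{"dx":0,"twist":0,"dy":0,"dz":0.1,"jaw":-1},{"dx":0,"twist":0,"dy":0,"dz":0.2,"jaw":-1},{"dx":0,"twist":0,"dy":0,"dz":0.3,"jaw":-1},{"dx":0,"twist":0,"dy":0,"dz":0.4,"jaw":-1},{"dx":0,"twist":0,"dy":0,"dz":0.5,"jaw":-1},{"dx":0,"twist":0,"dy":0,"dz":0.6,"jaw":-1},{"dx":0,"twist":0,"dy":0,"dz":0.68,"jaw":-1},{"dx":0,"twist":0,"dy":0,"dz":0.68,"jaw":-1}]'

```text
time_s: 4.72
ee_pos: [0.5353, -0.1184, 0.1072]
eef_rot: [0.451, 3.109, -0.0]
ft_force: [-2.8, 1.9, 6.7]
grip_width: 0.201
```

Emit:
arm_command --steps '[{"dx":0.03,"twist":0,"dy":0,"dz":0.04,"jaw":-1},{"dx":0.03,"twist":0,"dy":0.1,"dz":0.04,"jaw":-1},{"dx":0.03,"twist":0,"dy":0.2,"dz":0.04,"jaw":-1},{"dx":0.03,"twist":0,"dy":0.3,"dz":0.04,"jaw":-1}]'

```text
time_s: 5.05
ee_pos: [0.536, -0.1161, 0.107]
eef_rot: [0.451, 3.108, -0.002]
ft_force: [-2.4, -1.0, 6.2]
grip_width: 0.198
```

Emit:
arm_command --steps '[{"dx":0.03,"twist":0,"dy":0.1,"dz":0,"jaw":-1},{"dx":0.03,"twist":0,"dy":0.2,"dz":0,"jaw":-1},{"dx":0.03,"twist":0,"dy":0.3,"dz":0,"jaw":-1}]'

```text
time_s: 5.3
ee_pos: [0.5368, -0.1133, 0.1071]
eef_rot: [0.451, 3.108, -0.002]
ft_force: [-2.2, -1.3, 6.8]
grip_width: 0.2
```

Emit:
arm_command --steps '[{"dx":0.02,"twist":0,"dy":0.2,"dz":0,"jaw":-1},{"dx":0.03,"twist":0,"dy":0.4,"dz":0,"jaw":-1},{"dx":0.03,"twist":0,"dy":0.6,"dz":0,"jaw":-1},{"dx":0.03,"twist":0,"dy":0.8,"dz":0,"jaw":-1},{"dx":0.03,"twist":0,"dy":1.0,"dz":0,"jaw":-1},{"dx":0.03,"twist":0,"dy":1.2,"dz":0,"jaw":-1},{"dx":0.03,"twist":0,"dy":1.4,"dz":0,"jaw":-1},{"dx":0.03,"twist":0,"dy":1.6,"dz":0,"jaw":-1},{"dx":0.03,"twist":0,"dy":1.8,"dz":0,"jaw":-1},{"dx":0.03,"twist":0,"dy":2.0,"dz":0,"jaw":-1},{"dx":0.03,"twist":0,"dy":2.2,"dz":0,"jaw":-1},{"dx":0.03,"twist":0,"dy":2.4,"dz":0,"jaw":-1},{"dx":0.03,"twist":0,"dy":2.5,"dz":0,"jaw":-1}]'

```text
time_s: 6.38
ee_pos: [0.5439, -0.0891, 0.1072]
eef_rot: [0.451, 3.107, -0.002]
ft_force: [-0.2, -2.9, 6.8]
grip_width: 0.203
```

Emit:
arm_command --steps '[{"dx":0,"twist":0,"dy":0,"dz":0,"jaw":-0.56},{"dx":0,"twist":0,"dy":0,"dz":0,"jaw":-0.5},{"dx":0,"twist":0,"dy":0,"dz":0,"jaw":-0.45},{"dx":0,"twist":0,"dy":0.2,"dz":0,"jaw":-0.45},{"dx":0,"twist":0,"dy":0.4,"dz":0,"jaw":-0.45},{"dx":0,"twist":0,"dy":0.6,"dz":0,"jaw":-0.45},{"dx":0,"twist":0,"dy":0.8,"dz":0,"jaw":-0.45}]'

```text
time_s: 6.97
ee_pos: [0.5452, -0.0815, 0.1064]
eef_rot: [-0.451, -3.108, 0.003]
ft_force: [-2.2, -5.8, -1.1]
grip_width: 0.279
```

```bash
python3 - <<'E'
from h import *
s=sensors.sense();im=imaging.read_camera("wrist")
np.savez("w4.npz",p=s["ee_pos"],r=s["eef_rot"],im=im)
print(s["ft_force"],s["grip_width"])
cv2.imwrite("pics/w4.png",cv2.resize(im[120:384,130:400,::-1],None,fx=2.2,fy=2.2,interpolation=cv2.INTER_CUBIC))
E
```

```text
[-2.19615224 -5.77909333 -1.06735265] 0.2785503267875006
```

View pics/w4.png

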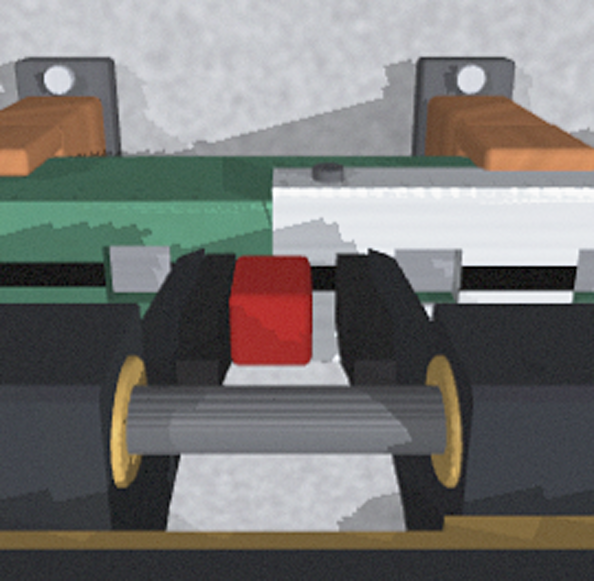

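```bash
python3 - <<'E'
from h import *
d=np.load("w4.npz");C=cam("wrist",(d["p"],d["r"]))
Z=lambda u,v,h:ray(C,130+(u+.5)/2.2-.5,120+(v+.5)/2.2-.5,h)
y=np.array([np.cos(np.radians(73.6)),np.sin(np.radians(73.6))])
for n,u,h in (("h1a",109,.1),("h1b",170,.1),("h2a",395,.102),("h2b",461,.102),("capL",230,.1285),("capR",311,.1285)):
  v=330 if n[0]=='c' else 270
  p=Z(u,v,h);print(n,p,(p[:2]-d["p"][:2])@y)
E
```

```text
h1a [ 0.5315297  -0.12568266  0.1       ] -0.046194983709066224
h1b [ 0.53595527 -0.11072177  0.1       ] -0.03059327181248086
h2a [ 0.55121747 -0.0556668   0.102     ] 0.02653087802291175
h2b [ 0.55593225 -0.03972825  0.102     ] 0.04315213038202705
capL [ 0.5411186  -0.09376504  0.1285    ] -0.01286862682469972
capR [ 0.54603141 -0.07714079  0.1285    ] 0.004466342890468268
```

Emit:
arm_command --steps '[{"dx":0.02,"twist":0,"dy":0.2,"dz":0,"jaw":-0.45},{"dx":0.02,"twist":0,"dy":0.4,"dz":0,"jaw":-0.45},{"dx":0.02,"twist":0,"dy":0.6,"dz":0,"jaw":-0.45},{"dx":0.02,"twist":0,"dy":0.8,"dz":0,"jaw":-0.45},{"dx":0.02,"twist":0,"dy":1.0,"dz":0,"jaw":-0.45},{"dx":0.02,"twist":0,"dy":1.2,"dz":0,"jaw":-0.45},{"dx":0.02,"twist":0,"dy":1.4,"dz":0,"jaw":-0.45}]'

```text
time_s: 7.6
ee_pos: [0.5491, -0.0682, 0.1063]
eef_rot: [-0.451, -3.108, 0.003]
ft_force: [-1.9, -8.6, -1.6]
grip_width: 0.273
```

```bash
python3 - <<'E'
from h import *
im=imaging.read_camera("wrist")
s=sensors.sense();print(s["ft_force"],s["ee_pos"],s["grip_width"],s["wrist_torque"])
cv2.imwrite("pics/w5.png",cv2.resize(im[120:384,130:400,::-1],None,fx=2.2,fy=2.2,interpolation=cv2.INTER_CUBIC))
im=imaging.read_camera("top")
cv2.imwrite("pics/t5.png",cv2.resize(im[150:260,210:370,::-1],None,fx=5,fy=5,interpolation=cv2.INTER_CUBIC))
E
```

```text
[-1.46409701 -5.54525651 -1.89211227] [ 0.54920297 -0.06786653  0.1063377 ] 0.275636861994709 [-0.93417488  0.16687241  0.04208216]
```

View pics/w5.png

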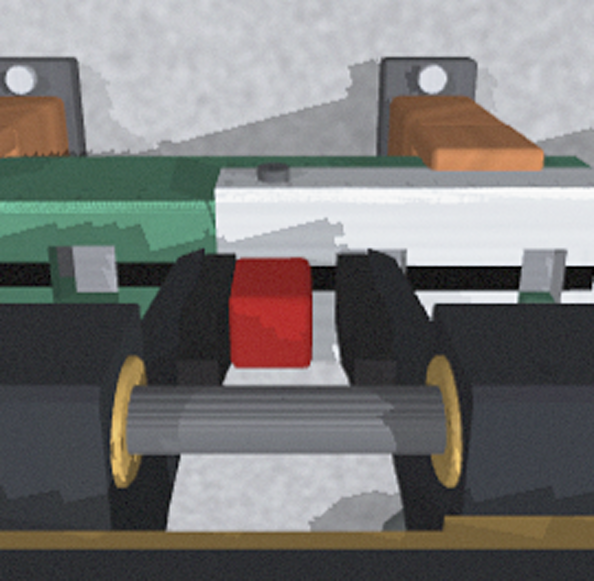

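Emit:
arm_command --steps '[{"dx":0,"twist":0,"dy":0.15,"dz":0,"jaw":-0.45},{"dx":0,"twist":0,"dy":0.3,"dz":0,"jaw":-0.45},{"dx":0,"twist":0,"dy":0.45,"dz":0,"jaw":-0.45},{"dx":0,"twist":0,"dy":0.6,"dz":0,"jaw":-0.45},{"dx":0,"twist":0,"dy":0.75,"dz":0,"jaw":-0.45},{"dx":0,"twist":0,"dy":0.9,"dz":0,"jaw":-0.45},{"dx":0,"twist":0,"dy":1.05,"dz":0,"jaw":-0.45},{"dx":0,"twist":0,"dy":1.2,"dz":0,"jaw":-0.45},{"dx":0,"twist":0,"dy":1.35,"dz":0,"jaw":-0.45},{"dx":0,"twist":0,"dy":1.5,"dz":0,"jaw":-0.45},{"dx":0,"twist":0,"dy":1.6,"dz":0,"jaw":-0.45},{"dx":0,"twist":0,"dy":1.7,"dz":0,"jaw":-0.45}]'

```text
time_s: 8.7
ee_pos: [0.5539, -0.0518, 0.1064]
eef_rot: [-0.451, -3.108, 0.003]
ft_force: [-1.8, -6.2, -1.9]
grip_width: 0.277
```

Emit:
arm_command --steps '[{"dx":0,"twist":0,"dy":0.07,"dz":0,"jaw":-0.45},{"dx":0,"twist":0,"dy":0.14,"dz":0,"jaw":-0.45},{"dx":0,"twist":0,"dy":0.21,"dz":0,"jaw":-0.45},{"dx":0,"twist":0,"dy":0.28,"dz":0,"jaw":-0.45},{"dx":0,"twist":0,"dy":0.35,"dz":0,"jaw":-0.45},{"dx":0,"twist":0,"dy":0.42,"dz":0,"jaw":-0.45},{"dx":0,"twist":0,"dy":0.49,"dz":0,"jaw":-0.45}]'

```text
time_s: 9.28
ee_pos: [0.5553, -0.047, 0.1064]
eef_rot: [-0.451, -3.108, 0.003]
ft_force: [-1.3, -5.3, -0.4]
grip_width: 0.276
```

Emit:
arm_command --steps '[{"dx":0,"twist":0,"dy":0.04,"dz":0,"jaw":-0.45},{"dx":0,"twist":0,"dy":0.08,"dz":0,"jaw":-0.45}]'

```text
time_s: 9.45
ee_pos: [0.5556, -0.0461, 0.1066]
eef_rot: [-0.451, -3.109, 0.002]
ft_force: [-1.9, -3.9, 1.5]
grip_width: 0.274
```

```bash
cat > look.py <<'E'
from h import *
import sys
n=sys.argv[1]
s=sensors.sense();im=imaging.read_camera("wrist")
print(s["ft_force"],s["ee_pos"],s["grip_width"])
h=cv2.cvtColor(im,cv2.COLOR_RGB2HSV)
m=(((h[...,0]<6)|(h[...,0]>174))&(h[...,1]>180)&(h[...,2]>60))
ys,xs=np.nonzero(m);print(xs.min(),xs.max(),ys.min(),ys.max(),m.sum())
cv2.imwrite(f"pics/w{n}.png",cv2.resize(im[120:384,130:400,::-1],None,fx=2.2,fy=2.2,interpolation=cv2.INTER_CUBIC))
E
python3 look.py 6
```

```text
[-1.93197291 -3.88642567  1.52331452] [ 0.55561218 -0.04612559  0.10660011] 0.27408814125384484
234 271 238 286 1672
```

View pics/w6.png

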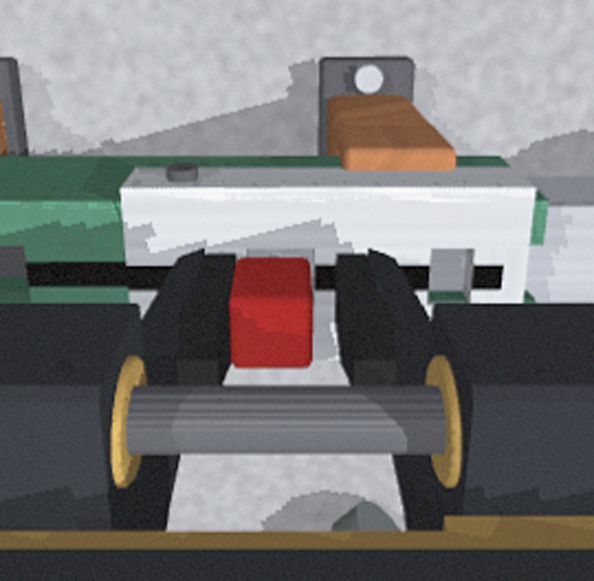

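Emit:
arm_command --steps '[{"dx":0,"twist":0,"dy":-0.15,"dz":0,"jaw":-0.45},{"dx":0,"twist":0,"dy":-0.3,"dz":0,"jaw":-0.45},{"dx":0,"twist":0,"dy":-0.3,"dz":0,"jaw":-0.45}]'

```text
time_s: 9.75
ee_pos: [0.5548, -0.0484, 0.1066]
eef_rot: [-0.451, -3.109, -0.001]
ft_force: [0.2, 0.1, 0.0]
grip_width: 0.276
```

```bash
python3 look.py 7
```

```text
[0.17337332 0.11967648 0.00627265] [ 0.55483258 -0.04836662  0.10659281] 0.27592762300129664
241 278 241 292 1787
```

View pics/w7.png

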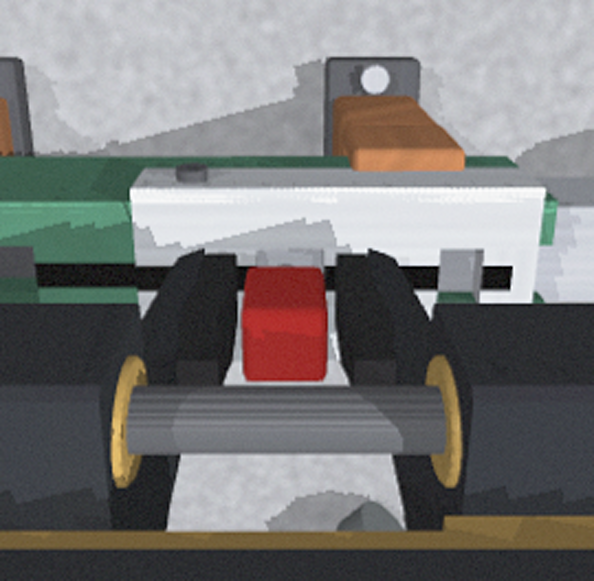

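```bash
python3 - <<'E'
from h import *
i=imaging.camera_info("wrist")
def v(p,r,X): return proj(cam("wrist",(p,r)),X)
# leg line through grip point (.5353,-.1184); far edge at +9mm in world normal (sin,-cos)
y=np.array([np.cos(np.radians(73.6)),np.sin(np.radians(73.6))]);n=np.array([y[1],-y[0]])
g=np.array([.5347,-.1186])
for nm,p,r,s in (("w3",[.5351,-.1199,.1144],[.451,3.108,-.001],0),("w6",[.5556,-.0461,.1066],[-.451,-3.109,.002],.0715),("w7",[.5548,-.0484,.1066],[-.451,-3.109,-.001],.0715)):
  for z in (.128,.129,.132,.134):
    a=g+y*s+n*.009
    L=v(p,r,[*(a-y*.009),z]);R=v(p,r,[*(a+y*.009),z]);print(nm,z,L.round(1),R.round(1))
E
```

```text
w3 0.128 [246.1 275.9] [281.6 275.8]
w3 0.129 [246. 277.] [281.7 276.9]
w3 0.132 [245.7 280.4] [282.2 280.3]
w3 0.134 [245.5 282.7] [282.4 282.6]
w6 0.128 [234.8 286.9] [272.1 286.9]
w6 0.129 [234.7 288.2] [272.2 288.1]
w6 0.132 [234.1 291.9] [272.4 291.9]
w6 0.134 [233.8 294.6] [272.6 294.5]
w7 0.128 [240.  287.2] [277.2 287.1]
w7 0.129 [239.8 288.4] [277.3 288.3]
w7 0.132 [239.4 292.2] [277.7 292.1]
w7 0.134 [239.1 294.8] [278.  294.7]
```

Emit:
arm_command --steps '[{"dx":0,"twist":0,"dy":0.05,"dz":-0.5,"jaw":-0.4},{"dx":0,"twist":0,"dy":0.05,"dz":-2,"jaw":-0.4},{"dx":0,"twist":0,"dy":0.05,"dz":-4,"jaw":-0.4},{"dx":0,"twist":0,"dy":0.1,"dz":-7,"jaw":-0.4},{"dx":0,"twist":0,"dy":0.1,"dz":-7,"jaw":-1},{"dx":0,"twist":0,"dy":3,"dz":-7,"jaw":-1},{"dx":0,"twist":0,"dy":6,"dz":-7,"jaw":-1},{"dx":0,"twist":0,"dy":9,"dz":-7,"jaw":-1},{"dx":0,"twist":0,"dy":12,"dz":-7,"jaw":-1},{"dx":0,"twist":0,"dy":15,"dz":-7,"jaw":-1},{"dx":0,"twist":0,"dy":18,"dz":-7,"jaw":-1},{"dx":0,"twist":0,"dy":21,"dz":-7,"jaw":-1},{"dx":0,"twist":0,"dy":24,"dz":-7,"jaw":-1},{"dx":0,"twist":0,"dy":25,"dz":-7,"jaw":-1},{"dx":0,"twist":0,"dy":25,"dz":-7,"jaw":-1}]'

```text
time_s: 11.05
ee_pos: [0.6259, 0.1934, 0.1761]
eef_rot: [-0.446, -3.109, -0.0]
ft_force: [0.1, -1.0, -0.1]
grip_width: 0.008
```

```bash
python3 - <<'E'
from h import *
s=sensors.sense();im=imaging.read_camera("wrist")
np.savez("w8.npz",p=s["ee_pos"],r=s["eef_rot"],im=im)
print(s["ft_force"],s["ee_pos"],s["grip_width"])
cv2.imwrite("pics/w8.png",cv2.resize(im[:,:,::-1],(800,600),interpolation=cv2.INTER_CUBIC))
im=imaging.read_camera("top")
cv2.imwrite("pics/t8.png",cv2.resize(im[150:270,190:370,::-1],None,fx=4,fy=4,interpolation=cv2.INTER_CUBIC))
im=imaging.read_camera("scene")
cv2.imwrite("pics/s8.png",cv2.resize(im[130:240,150:310,::-1],None,fx=5,fy=5,interpolation=cv2.INTER_CUBIC))
C=cam("wrist",(s["ee_pos"],s["eef_rot"]))
print(proj(C,[.6147,.1532,.0755]),proj(C,[.6147,.1532,.1075]))
E
```

```text
[ 0.0976297  -0.99149155 -0.12354453] [0.62586121 0.19338573 0.17608174] 0.007966703518823634
[212.60981974 195.08029387] [206.27131639 207.43354948]
```

View pics/w8.png

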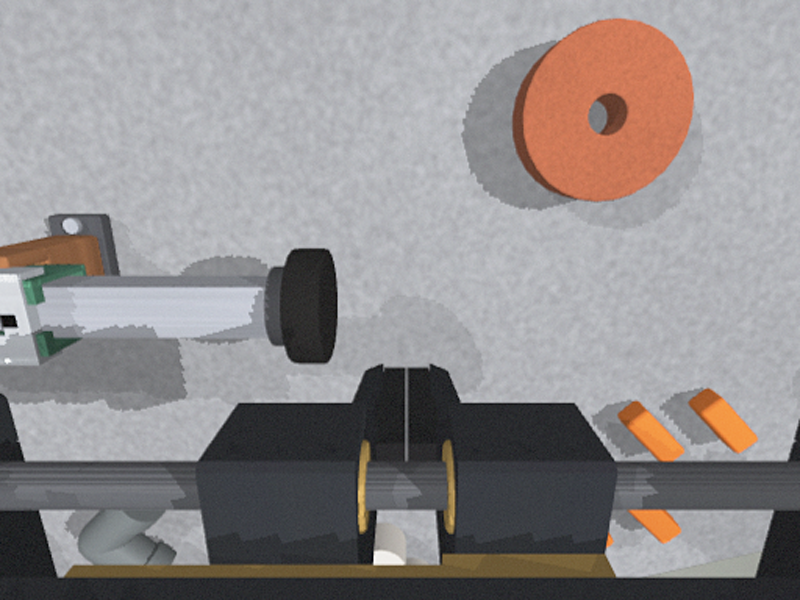

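View pics/s8.png

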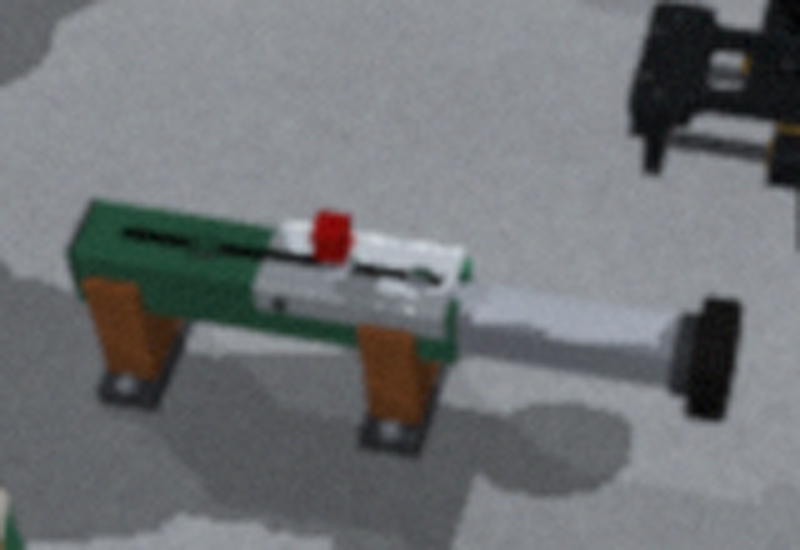

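```bash
python3 - <<'E'
from h import *
print(sensors.sense()["joints"])
d=np.load("w8.npz");C=cam("wrist",(d["p"],d["r"]))
f=ray(C,336*.64,305*.64,.0755);print(f)
R=Ro.from_rotvec(d["r"]).as_matrix();print(R.T@(f-d["p"]), R[:,1])
E
```

```text
[ 1.14437758e-01  6.09241842e-01  1.08055210e+00 -3.64967080e-04
  1.45228021e+00 -1.16739179e+00]
[0.61539561 0.15518252 0.0755    ]
[-0.00074566 -0.03962092  0.10057498] [2.81313077e-01 9.59616031e-01 1.62962410e-04]
```

View pics/t8.png

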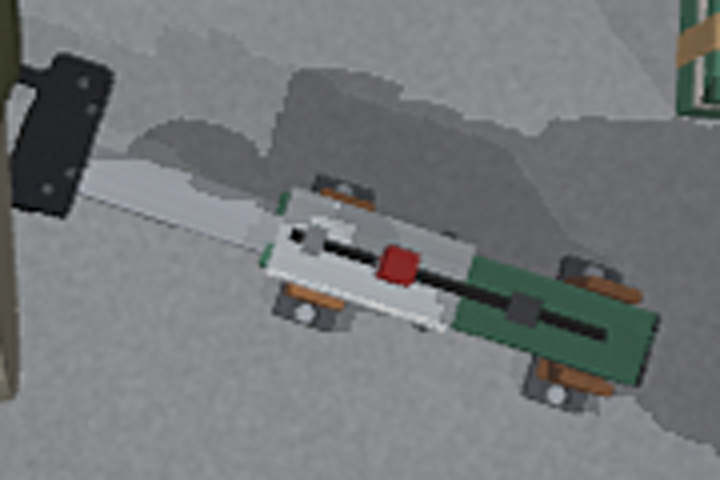

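Emit:
arm_command --steps '[{"dx":0,"dy":0,"dz":0,"twist":2,"jaw":-1},{"dx":0,"dy":0,"dz":0,"twist":4,"jaw":-1},{"dx":0,"dy":0,"dz":0,"twist":6,"jaw":-1},{"dx":0,"dy":0,"dz":0,"twist":8,"jaw":-1},{"dx":0,"dy":0,"dz":0,"twist":10,"jaw":-1},{"dx":0,"dy":0,"dz":0,"twist":12,"jaw":-1},{"dx":0,"dy":0,"dz":0,"twist":14,"jaw":-1},{"dx":0,"dy":0,"dz":0,"twist":15,"jaw":-1},{"dx":0,"dy":0,"dz":0,"twist":15,"jaw":-1},{"dx":0,"dy":0,"dz":0,"twist":15,"jaw":-1},{"dx":0,"dy":0,"dz":0,"twist":15,"jaw":-1},{"dx":0,"dy":0,"dz":0,"twist":15,"jaw":-1},{"dx":0,"dy":0,"dz":0,"twist":15,"jaw":-1},{"dx":0,"dy":0,"dz":2,"twist":15,"jaw":-1},{"dx":0,"dy":0,"dz":5,"twist":15,"jaw":-1},{"dx":0,"dy":0,"dz":8,"twist":15,"jaw":-1},{"dx":0,"dy":0,"dz":10,"twist":15,"jaw":-1},{"dx":0,"dy":0,"dz":11,"twist":15,"jaw":-1},{"dx":0,"dy":0,"dz":11,"twist":15,"jaw":-1}]'

```text
time_s: 12.78
ee_pos: [0.6251, 0.1899, 0.0648]
eef_rot: [-2.517, -1.876, 0.005]
ft_force: [0.5, 0.2, 0.3]
grip_width: 0.003
```

```bash
python3 - <<'E'
from h import *
s=sensors.sense();im=imaging.read_camera("wrist")
print(s["ft_force"],s["ee_pos"],Ro.from_rotvec(s["eef_rot"]).as_matrix().round(3))
cv2.imwrite("pics/w9.png",cv2.resize(im[:,:,::-1],(800,600),interpolation=cv2.INTER_CUBIC))
E
```

```text
[0.47995737 0.21627077 0.34833013] [0.62505126 0.18985906 0.06482912] [[ 0.286  0.958 -0.004]
 [ 0.958 -0.286 -0.001]
 [-0.002 -0.004 -1.   ]]
```

View pics/w9.png

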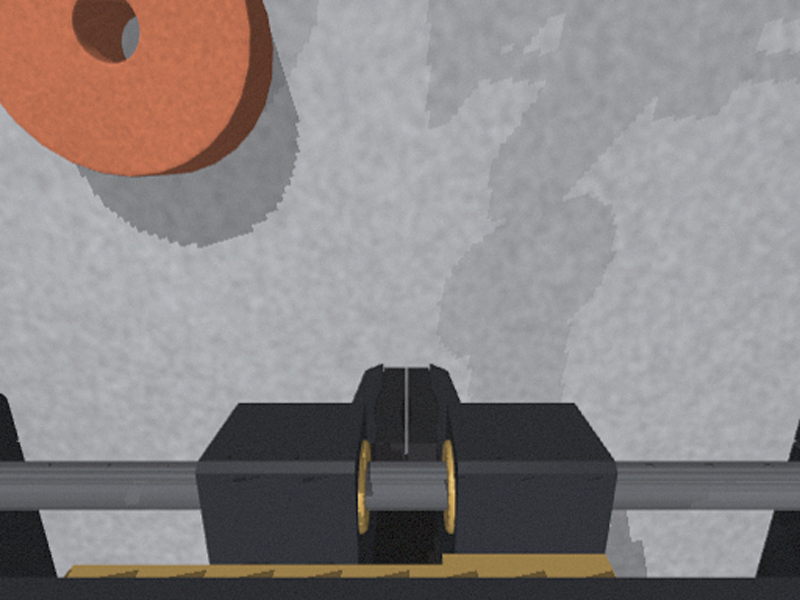

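Emit:
arm_command --steps '[{"dx":-0.5,"dy":0,"dz":0,"twist":0,"jaw":-1},{"dx":-1.0,"dy":0,"dz":0,"twist":0,"jaw":-1},{"dx":-1.5,"dy":0,"dz":0,"twist":0,"jaw":-1},{"dx":-1.9,"dy":0,"dz":0,"twist":0,"jaw":-1},{"dx":-2.1,"dy":0,"dz":0,"twist":0,"jaw":-1},{"dx":-2.2,"dy":0,"dz":0,"twist":0,"jaw":-1},{"dx":-2.2,"dy":0,"dz":0,"twist":0,"jaw":-1}]'

```text
time_s: 13.42
ee_pos: [0.6197, 0.17, 0.0668]
eef_rot: [2.517, 1.879, 0.0]
ft_force: [-0.1, -0.2, -0.4]
grip_width: 0.005
```

Emit:
arm_command --steps '[{"dx":-0.05,"dy":0,"dz":0,"twist":0,"jaw":-1},{"dx":-0.1,"dy":0,"dz":0,"twist":0,"jaw":-1},{"dx":-0.15,"dy":0,"dz":0,"twist":0,"jaw":-1},{"dx":-0.2,"dy":0,"dz":0,"twist":0,"jaw":-1}]'

```text
time_s: 13.75
ee_pos: [0.6191, 0.1684, 0.0666]
eef_rot: [2.517, 1.88, -0.0]
ft_force: [0.1, 0.4, 0.2]
grip_width: 0.004
```

Emit:
arm_command --steps '[{"dx":-0.05,"dy":0,"dz":0,"twist":0,"jaw":-1},{"dx":-0.1,"dy":0,"dz":0,"twist":0,"jaw":-1},{"dx":-0.15,"dy":0,"dz":0,"twist":0,"jaw":-1},{"dx":-0.2,"dy":0,"dz":0,"twist":0,"jaw":-1}]'

```text
time_s: 14.08
ee_pos: [0.6185, 0.1663, 0.0667]
eef_rot: [2.517, 1.879, 0.0]
ft_force: [-0.1, -0.8, -0.3]
grip_width: 0.005
```

Emit:
arm_command --steps '[{"dx":-0.05,"dy":0,"dz":0,"twist":0,"jaw":-1},{"dx":-0.1,"dy":0,"dz":0,"twist":0,"jaw":-1},{"dx":-0.15,"dy":0,"dz":0,"twist":0,"jaw":-1}]'

```text
time_s: 14.33
ee_pos: [0.6181, 0.1649, 0.0666]
eef_rot: [-2.517, -1.88, 0.0]
ft_force: [-0.2, -0.3, 0.8]
grip_width: 0.004
```

Emit:
arm_command --steps '[{"dx":-0.05,"dy":0,"dz":0,"twist":0,"jaw":-1},{"dx":-0.1,"dy":0,"dz":0,"twist":0,"jaw":-1},{"dx":-0.1,"dy":0,"dz":0,"twist":0,"jaw":-1}]'

```text
time_s: 14.58
ee_pos: [0.6178, 0.1639, 0.0667]
eef_rot: [2.517, 1.879, 0.0]
ft_force: [-0.3, -0.6, -0.5]
grip_width: 0.003
```

Emit:
arm_command --steps '[{"dx":-0.05,"dy":0,"dz":0,"twist":0,"jaw":-1},{"dx":-0.1,"dy":0,"dz":0,"twist":0,"jaw":-1}]'

```text
time_s: 14.75
ee_pos: [0.6175, 0.163, 0.0666]
eef_rot: [-2.517, -1.88, 0.0]
ft_force: [0.0, 0.1, -0.3]
grip_width: 0.005
```

Emit:
arm_command --steps '[{"dx":-0.05,"dy":0,"dz":0,"twist":0,"jaw":-1},{"dx":-0.1,"dy":0,"dz":0,"twist":0,"jaw":-1}]'

```text
time_s: 14.92
ee_pos: [0.6173, 0.1622, 0.0667]
eef_rot: [-2.517, -1.879, -0.001]
ft_force: [1.0, 1.4, 0.4]
grip_width: 0.005
```

Emit:
arm_command --steps '[{"dx":-0.05,"dy":0,"dz":0,"twist":0,"jaw":-1},{"dx":-0.1,"dy":0,"dz":0,"twist":0,"jaw":-1}]'

```text
time_s: 15.08
ee_pos: [0.6171, 0.1615, 0.0667]
eef_rot: [-2.517, -1.88, -0.002]
ft_force: [2.2, 4.9, -0.8]
grip_width: 0.007
```

Emit:
arm_command --steps '[{"dx":-0.05,"dy":0,"dz":0,"twist":0,"jaw":-1},{"dx":-0.05,"dy":0,"dz":0,"twist":0,"jaw":-1}]'

```text
time_s: 15.25
ee_pos: [0.617, 0.1613, 0.0667]
eef_rot: [-2.517, -1.88, -0.002]
ft_force: [1.8, 5.6, -1.4]
grip_width: 0.007
```

Emit:
arm_command --steps '[{"dx":-0.06,"dy":0,"dz":0,"twist":0,"jaw":-1},{"dx":-0.06,"dy":0,"dz":0,"twist":0,"jaw":-1}]'

```text
time_s: 15.42
ee_pos: [0.617, 0.161, 0.0667]
eef_rot: [-2.517, -1.879, -0.003]
ft_force: [2.4, 7.2, -1.7]
grip_width: 0.007
```

Emit:
arm_command --steps '[{"dx":-0.04,"dy":0,"dz":0,"twist":0,"jaw":-1},{"dx":-0.08,"dy":0,"dz":0,"twist":0,"jaw":-1}]'

```text
time_s: 15.58
ee_pos: [0.6168, 0.1606, 0.0667]
eef_rot: [-2.516, -1.88, -0.004]
ft_force: [3.3, 9.8, -1.9]
grip_width: 0.007
```

Force along the leg is now about 10.3 N. I hold it there.

Emit:
arm_command --steps '[{"dx":0,"dy":0,"dz":0,"twist":0,"jaw":-1},{"dx":0,"dy":0,"dz":0,"twist":0,"jaw":-1},{"dx":0,"dy":0,"dz":0,"twist":0,"jaw":-1}]'

```text
time_s: 15.83
ee_pos: [0.6168, 0.1606, 0.0667]
eef_rot: [-2.516, -1.88, -0.004]
ft_force: [3.6, 8.1, -1.4]
grip_width: 0.001
```

Emit:
arm_command --steps '[{"dx":0,"dy":0,"dz":0,"twist":0,"jaw":-1},{"dx":0,"dy":0,"dz":0,"twist":0,"jaw":-1},{"dx":0,"dy":0,"dz":0,"twist":0,"jaw":-1}]'

```text
time_s: 16.08
ee_pos: [0.6169, 0.1606, 0.0667]
eef_rot: [-2.516, -1.88, -0.004]
ft_force: [3.5, 9.3, -1.3]
grip_width: 0.004
```

Emit:
arm_command --steps '[{"dx":-0.02,"dy":0,"dz":0,"twist":0,"jaw":-1},{"dx":-0.02,"dy":0,"dz":0,"twist":0,"jaw":-1},{"dx":-0.02,"dy":0,"dz":0,"twist":0,"jaw":-1},{"dx":-0.02,"dy":0,"dz":0,"twist":0,"jaw":-1}]'

```text
time_s: 16.42
ee_pos: [0.6168, 0.1605, 0.0667]
eef_rot: [-2.516, -1.88, -0.004]
ft_force: [3.8, 9.1, -2.0]
grip_width: 0.006
```

Emit:
arm_command --steps '[{"dx":0.1,"dy":0,"dz":0,"twist":0,"jaw":-1},{"dx":0.5,"dy":0,"dz":0,"twist":0,"jaw":-1},{"dx":2,"dy":0,"dz":0,"twist":0,"jaw":-1},{"dx":4,"dy":0,"dz":0,"twist":0,"jaw":-1},{"dx":4,"dy":0,"dz":-3,"twist":0,"jaw":-1},{"dx":4,"dy":0,"dz":-7,"twist":0,"jaw":-1},{"dx":4,"dy":0,"dz":-11,"twist":0,"jaw":-1},{"dx":4,"dy":0,"dz":-13,"twist":0,"jaw":-1},{"dx":4,"dy":0,"dz":-13,"twist":0,"jaw":-1}]'

```text
time_s: 17.17
ee_pos: [0.6292, 0.1974, 0.2024]
eef_rot: [2.513, 1.876, 0.012]
ft_force: [0.0, 0.2, 0.3]
grip_width: 0.008
```

```bash
python3 - <<'E'
from h import *
s=sensors.sense();print(s["time_s"],s["ft_force"],s["ee_pos"])
for n in("top","scene"):
    im=imaging.read_camera(n)[:,:,::-1]; cv2.imwrite(f"pics/{n}9.png",im)
    h=cv2.cvtColor(np.ascontiguousarray(im),cv2.COLOR_BGR2HSV)
    m=(((h[...,0]<6)|(h[...,0]>174))&(h[...,1]>180)&(h[...,2]>100)).astype(np.uint8)
    k,l,st,ce=cv2.connectedComponentsWithStats(m)
    for j in range(1,k):
        if st[j,4]>15: print(n,st[j],ce[j], ray(cam(n),*ce[j],.134))
a=cv2.imread("pics/top9.png")[140:250,190:350];b=cv2.imread("pics/scene9.png")[140:230,150:310]
cv2.imwrite("pics/fin.png",np.vstack([cv2.resize(a,(640,440),interpolation=2)[150:],cv2.resize(b,(640,300),interpolation=2)]))
E
```

```text
17.1667 [0.0025726  0.16586387 0.34572344] [0.62923398 0.197392   0.20237314]
top [285 212   9   9  58] [289.05172414 216.22413793] [ 0.5537117  -0.05007915  0.134     ]
scene [213 173   7   9  53] [215.94339623 176.64150943] [ 0.5625851  -0.04673476  0.134     ]
```

View pics/fin.png

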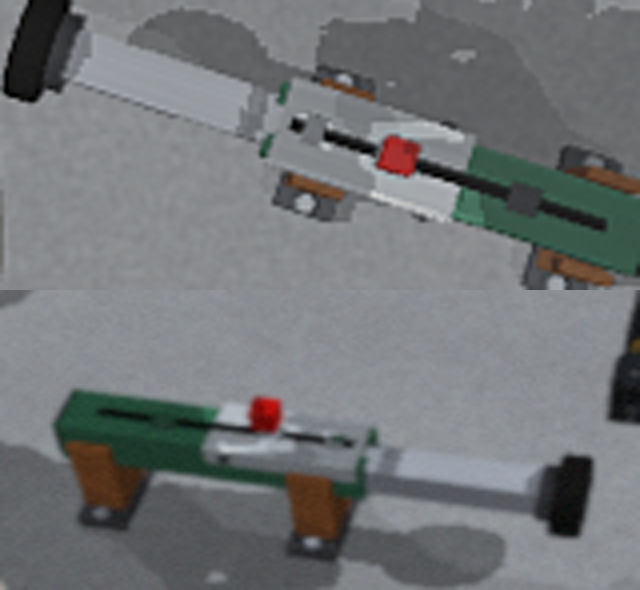

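View pics/top9.png

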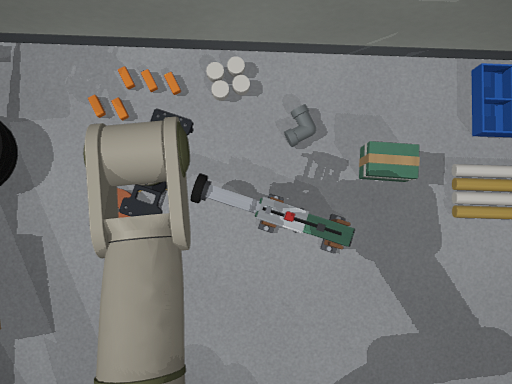

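```bash
python3 -c "
from bench import arm
print(arm.close_job())"
```

```text
the job is handed in; nothing more can be done
None
```

The leg is one hole longer and locked, and I handed the job in at about 17 s.

**What I did**
- I pinched the red cap, pressed it about 6.8 mm (about 6.7 N) and slid it about 30 mm.
- I then let it go and pushed the trapped button on with one finger. The push peaked at about 9 N. I backed off at hole 2, where it popped up.
- I pressed the foot's end face for about 0.8 s at about 9–10 N, then retreated.

**Last checks**
- **Slide:** the top camera shows the button moved 72.8 mm. Hole 2 measured at about 73.3 mm from the wrist camera, and the empty third hole is visible beyond it.
- **Button height:** the cap's image position fits fully up (about 134 mm, allowing for a 2 px offset seen at the start). I did not measure that height on its own after the foot press.
- **Lock:** the tube held still under the foot press.
- **Bystanders:** the carton and elbow look unmoved in the last top picture. The discs were mostly hidden by the arm there, and I only saw them earlier, in the wrist pictures.
- **Disagreement:** the scene camera puts the button about 9 mm off in x from the top camera. It showed the same offset before anything moved, so I relied on the top and wrist views.

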